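Open the hopper bin and bring the bearing ball up to it in the spouted dish

TASK

Slide the metal gate plate straight up out of the slots in the front of the empty blue bin and set it, without dropping it, in the grey open tray. Then pick up the spouted dish by its upright grip and, keeping it level so that the loose steel ball stays in the middle, turn it about a quarter turn until the spout points straight into that bin, and bring the tip of the spout centrally in over the bin's low front lip, a centimetre or two above the lip and a couple of centimetres past it, touching nothing. Finish there, still holding the dish level and steady with the ball resting in the middle, ready to tip; do not tip it or put it down, and leave everything else where it is.

Things in the scene. Friction and masses are not known exactly. Their poses are not given: they have to be found in the camera images.
- bin_gated: Empty blue hopper bin, the one with the gate in its front; fixed, hung on a steel rail. 140 mm deep (own x), 105 wide (y), sides 60 mm high at the front, 75 at the back, walls and floor 4 mm. Origin: centre of its underside, 40 mm above the work surface; x points from its front to its back, away from the robot, z up. The rail behind it tops out 149 mm above the work surface.
- bin_lip (a point): Middle of the top edge of the gated bin's low front lip, 68 mm in front of the bin's centre and 35 mm above its underside (75 mm above the work surface). The lip is 4 mm thick. Just behind it, at each side, an upright slot (6 mm gap, centred 63 mm in front of the bin's centre, 58 mm high) guides the gate; its ribs leave 83 mm free between them.
- gate: Loose flat gate plate of bare aluminium, 3 mm thick (own x), 93 mm wide (y), 86 mm high (z), its top 12 mm folded into a hem 9 mm thick; 75 g. It stands upright in the bin's slots on the bin floor, its axes parallel to the bin's, and slides straight up; its lower edge clears the slots once raised by 60 mm. Origin: middle of its lower edge.
- gate_hem (a point): Centre of the gate's hem, 80 mm above its lower edge: the place to grip, across its 9 mm thickness.
- gate_mid (a point): Middle of the gate plate, 40 mm above its lower edge.
- tray: Grey plastic open tray, fixed, 180 mm (own x) by 160 mm (y), 50 mm high, walls and floor 4 mm. Origin: centre of its underside. The gate may stand, lean or lie in it.
- dish: Loose round aluminium dish, 142 mm across, 36 mm high at the rim, about 0.2 kg, rubber-lined, hollowed to a 120 mm radius of curvature, 7 mm above the underside at the middle. A 32 mm wide spout leads out along own +x, an upright grip stands outside the rim opposite. Origin: centre of its underside, x towards the spout, z up. At the start the spout points roughly to the robot's left (+y).
- dish_spout (a point): Middle of the lower edge of the spout's tip, 110 mm from the dish's centre along its +x and 23 mm above its underside; spout walls reach 13 mm higher.
- dish_grip (a point): On the dish's upright grip, at its centre, 88 mm from the dish's centre along its -x and 62 mm above its underside. The grip is a block 14 mm thick (along dish x) and 36 mm wide (dish y), top 80 mm above the underside, free on all sides above the 36 mm high rim; its inner face is 10 mm outside the rim.
- ball_center (a point): Centre of the loose steel ball, 22 mm across, 44 g, that rests in the middle of the dish; it rolls if the dish is tilted or jerked.
- bin_open: The other blue bin on the rail, the same but without a gate and half full of nylon anchors; fixed. Origin: centre of its underside, axes as for the first bin. Not to be touched by the dish.
- wrench: Chrome spanner, 160 mm, lying flat; leave it. Origin: middle of its underside.
- anchor_box: Shut white box of nylon anchors, 75 x 110 x 47 mm; leave it. Origin: centre of its underside.
- tape_measure: Tape measure, 72 x 34 x 68 mm, standing; leave it. Origin: centre of its underside.
- screwdriver: Screwdriver, 180 mm, lying; leave it. Origin: under its middle.
- screw_jar: Jar of screws, 66 mm across, 85 mm high; leave it. Origin: centre of its underside.
There are look-alikes about, which are no part of the job. Of the things like the gate, leave any that is black; of the rest the smaller one is meant.

How it is judged:
By the outcome, as a careful person would: the job done as asked, in the order asked, and still so for the second after the job is handed in, while the arm keeps its last pose, push and grip.
It also fails if it takes over 70 s, if anything falls off the work surface, if the arm or the gripper's body presses on something with over 40 N, if the wrist force passes 120 N, or if a joint passes its speed limit or range.

ROBOT

A 6-joint arm with a two-finger parallel gripper is mounted at the origin on the work surface. World frame = base frame: x ahead of the robot, y to its left, z up, the work surface at z = 0. Lengths are in m, angles in degrees, forces in N, time in s.
With the tool pointing down it reaches from about 0.425 to 0.95 m from the base axis. Payload 3.5 kg.
Tool frame: the origin (TCP) lies midway between the tips of the shut fingers; the grasp point (between the pads) lies 19 mm behind it; z points along the fingers, y is the line along which they close (so a half turn about z gives the same grasp; the last joint's range is limited). The gripper opens to 85 mm and grips with 20 to 120 N. Pads are 22 mm wide; open, the fingers measure 114 mm over their backs; the gripper's body (76 mm by 85 mm) begins 54 mm behind the grasp point. The pads swing forward as they close: fully open they stand 13 mm farther back than shut.
Start: joints at [-74.313, 16.404, 90.338, -0, 73.258, -8.594], TCP at [0.278, -0.615, 0.231] pointing down, gripper open.
Joint ranges: [-158.93, 158.93], [-51.34, 127.21], [12.03, 142.37], [-87.48, 267.48], [13.55, 161.25], [-162.69, 162.69]. Speed limits (degrees/s): [159.86, 159.86, 180, 180, 180, 180].

INTERFACE

Orientations are given as a 3x3 rotation matrix whose columns are the frame's x, y, z axes.
In Python, from rig import robot gives the robot as it stands.
- The arm moves only by the shell command python3 -m handwheel 'ROWS'. ROWS is a JSON object of lists of equal length, an entry for each row: "rotation": the turn, a rotation vector about the tool's x, y, z in rad, a list of three; "offset": the shift along the tool's x, y, z in mm, a list of three; "claw": the opening in per cent of the stroke, from 0 (shut) to 100 (fully open). A call has 1 to 5 rows; each row shifts and turns the commanded pose from where the row before left it, along the tool's axes as they then stand; what a row does not reach is not made up. A row lasts 1/12 s, in which the tool goes at most 41.7 mm and 7.16 degrees, less where a joint would pass 70% of its speed; a pose out of reach is approached as far as the arm can. A call is refused whole if a number of a shift passes 41.7 or a number of a turn 0.125, either way. A call with a gripper value outside its range is refused whole. The fingers move at their own pace and stop on an object; the grip force is fixed at half the most. Time passes only in rows, so rows that do not move let the fingers close. It gives the time, the measured TCP pose, the force, the opening and the grip force at its end, in the units of the state.
- robot.sense(): the state, without advancing time (a new reading comes with each control period).
- robot.grab_frame(name): name is "scene" or "top"; returns the picture (384x512x3 uint8, blue, green, red); there is no depth.
- robot.get_calibration(name): a dict with "fx", "fy", "cx", "cy" (pixels), "dist_coeffs" ([k1, k2, p1, p2, k3] as OpenCV has them; the pictures are not rectified), "extrinsics" (4x4, takes a point from camera to world coordinates). Camera axes: x right, y up, looking along -z (the intrinsics and any distortion apply to the point x, -y, -z); pixel columns grow to the right and rows downward; lengths in m; the calibration is good to about 2 mm. A picture is of the moment at which its call begins. get_calibration takes no time and is no camera call.
- robot.hand_in(): hands the job in; it is judged then, once.
The state is a dict: "time": time; "q": joint angles; "joint_velocities": joint speeds; "tau": joint torques, N m; "tcp_pos": TCP position; "tcp_rot": TCP orientation; "force": force on the tool from outside, world axes, zero at the start; "torque": the same for the moment, N m; "gripper_width": finger opening in m; "gripper_force": force on a finger pad.
Only numpy, scipy, OpenCV 4.12 (cv2) and the standard library are available. Lean on these libraries where they do the work, as an engineer would, in place of code of your own. Each camera call takes 0.05 s, during which the arm holds its last target. There are 200 camera calls.

## Working session

There is one attempt and no reset: what is moved stays moved. The work goes in short steps, Python scripts to look and compute and a shell command to move; the robot and the scene stay as the last step left them, time stands still between calls to the robot, and variables do not carry over. Pictures are saved under pics/ and viewed, at most 10 in all, crops included, and the job is handed in when it is done.

```bash
mkdir -p pics; ls; python3 - <<'E'
from rig import robot
import cv2
for n in("scene","top"):
    cv2.imwrite(f"pics/{n}0.png",robot.grab_frame(n))
    print(n,robot.get_calibration(n))
print(robot.sense())
E
```

```text
pics
scene {'fx': 493.9668329784497, 'fy': 493.9668329784497, 'cx': 257.1126708012257, 'cy': 193.31874324755896, 'dist_coeffs': array([-0.16453401,  0.        ,  0.        ,  0.        ,  0.        ]), 'extrinsics': array([[-0.19329736, -0.60018324,  0.77615476,  1.53283625],
       [ 0.98113899, -0.11699035,  0.15388159,  0.1577729 ],
       [-0.00155453,  0.7912606 ,  0.6114771 ,  0.89951624],
       [ 0.        ,  0.        ,  0.        ,  1.        ]])}
top {'fx': 384.25886863633343, 'fy': 384.25886863633343, 'cx': 264.3488967094097, 'cy': 196.4463896173383, 'dist_coeffs': array([-0.01513229,  0.        ,  0.        ,  0.        ,  0.        ]), 'extrinsics': array([[ 0.01740509,  0.99026152, -0.13812739,  0.38835636],
       [-0.99979863,  0.01861744,  0.0074898 , -0.04122369],
       [ 0.00998844,  0.13796921,  0.99038615,  1.07530175],
       [ 0.        ,  0.        ,  0.        ,  1.        ]])}
{'time': 0.1, 'q': array([-7.43139735e+01,  1.64498471e+01,  9.04140579e+01,  8.61652081e-04,
        7.32593140e+01, -8.59622991e+00]), 'joint_velocities': array([ 0.03225689, -0.1176422 , -0.19123274, -0.03951906,  0.02737616,
       -0.03376277]), 'tau': array([ 9.31345785e-04, -4.07294726e+01, -2.93697506e+01, -1.53643218e-04,
        3.45520319e-03,  7.48897861e-06]), 'tcp_pos': array([ 0.27742966, -0.61470068,  0.23007167]), 'tcp_rot': array([[ 9.11532555e-01,  4.11227527e-01, -5.67576930e-04],
       [ 4.11227781e-01, -9.11530257e-01,  2.07437727e-03],
       [ 3.35677490e-04, -2.12426582e-03, -9.99997687e-01]]), 'force': array([-0.15547952,  0.35941307,  0.10650822]), 'torque': array([-0.00098667,  0.0675096 , -0.00010182]), 'gripper_force': 0.0, 'gripper_width': 0.08560013451788226}
```

View pics/scene0.png

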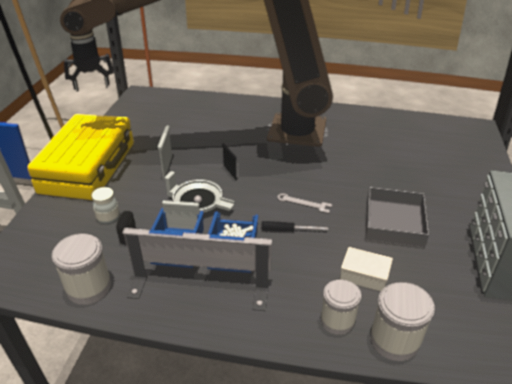

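View pics/top0.png

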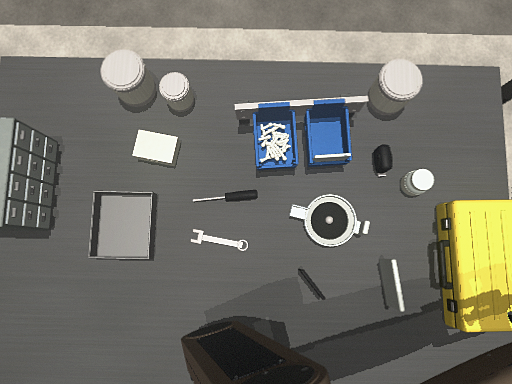

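The scene view shows the gate standing in the left bin (183,213), and the dish at (200,195) with its grip on the left. In the top view, the bin with the gate is at (328,135), the gate hem at (333,156), the dish at (329,220) with its spout at (297,212) and grip at (364,228), and the tray at (123,225). The taller plate (395,285) and the black one (312,283) are look-alikes. I'll enlarge these areas.

```bash
python3 - <<'E'
import cv2
t=cv2.imread("pics/top0.png");s=cv2.imread("pics/scene0.png")
cv2.imwrite("pics/tc.png",cv2.resize(t[90:250,230:390],None,fx=3.75,fy=3.75,interpolation=cv2.INTER_CUBIC))
cv2.imwrite("pics/sc.png",cv2.resize(s[160:280,120:280],None,fx=5,fy=5,interpolation=cv2.INTER_CUBIC))
E
cat > h.py <<'E'
import numpy as np, cv2
from rig import robot
def px(n,P):
    c=robot.get_calibration(n);E=c["extrinsics"];K=np.array([[c["fx"],0,c["cx"]],[0,c["fy"],c["cy"]],[0,0,1]])
    F=np.diag([1.,-1,-1]);R=F@E[:3,:3].T;t=-R@E[:3,3]
    return cv2.projectPoints(np.atleast_2d(np.array(P,float)),cv2.Rodrigues(R)[0],t,K,c["dist_coeffs"])[0][:,0]
def ray(n,uv):
    c=robot.get_calibration(n);E=c["extrinsics"];K=np.array([[c["fx"],0,c["cx"]],[0,c["fy"],c["cy"]],[0,0,1]])
    p=cv2.undistortPoints(np.array([[uv]],float),K,c["dist_coeffs"])[0,0]
    return E[:3,3],E[:3,:3]@np.array([p[0],-p[1],-1])
def atz(n,uv,z):
    o,d=ray(n,uv);return o+d*(z-o[2])/d[2]
E
```

```text
(no output)
```

View pics/tc.png

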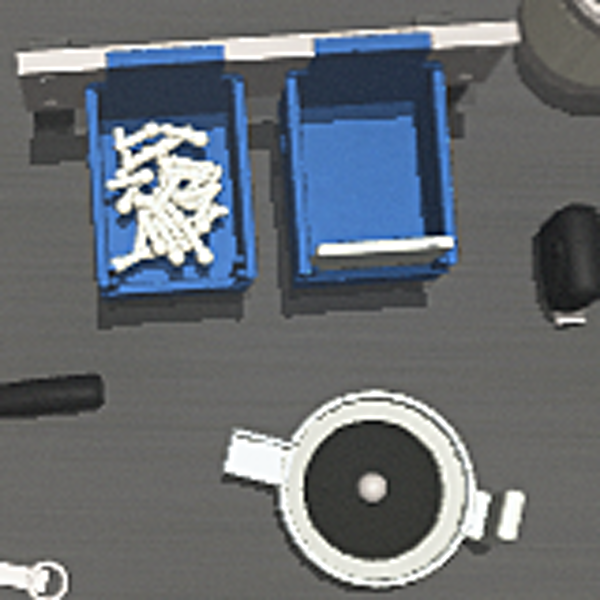

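View pics/sc.png

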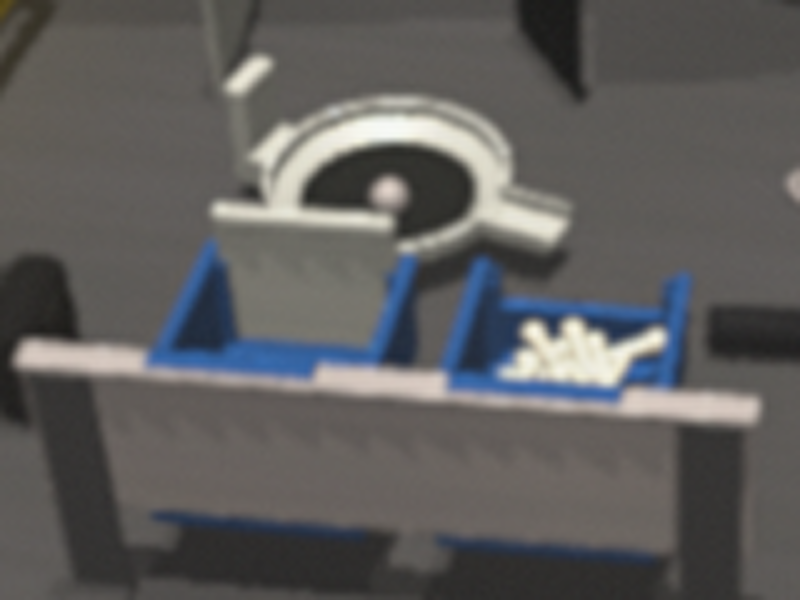

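The crops show the hem's top face running (315,249)–(453,242) in the top crop and (213,207)–(393,224) in the scene crop. The ball is at (372,487) and (389,192), and the grip top at (511,515) and (249,75).

```bash
cat >> h.py <<'E'
def tc(x,y): return (230+(x+.5)/3.75-.5, 90+(y+.5)/3.75-.5)
def sc(x,y): return (120+(x+.5)/5-.5, 160+(y+.5)/5-.5)
def tri(a,b):
    o1,d1=ray("top",a);o2,d2=ray("scene",b)
    s=np.linalg.lstsq(np.c_[d1,-d2],o2-o1,rcond=None)[0]
    p,q=o1+s[0]*d1,o2+s[1]*d2
    return (p+q)/2,np.linalg.norm(p-q)
E
python3 - <<'E'
from h import *
np.set_printoptions(precision=4,suppress=True)
def yaw(a,b): d=b-a; return np.degrees(np.arctan2(d[1],d[0]))
L,R=tc(315,249),tc(453,242)
for n,a,b in(("top",L,R),("scene",sc(393,223),sc(213,207))):
    A,B=atz(n,a,.13),atz(n,b,.13);print(n,"hem",A,B,(A+B)/2,"w",np.linalg.norm(A-B),"yaw",yaw(B,A)-90)
for n,a,b in(("top",tc(18,53),tc(518,25)),("scene",sc(758,398),sc(18,342))):
    A,B=atz(n,a,.149),atz(n,b,.149);print("rail yaw",n,yaw(B,A)-90)
print("tri gripTop",tri(tc(511,515),sc(249,75)),"ball",tri(tc(372,487),sc(389,192)))
for n,g,b in(("top",tc(511,515),tc(372,487)),("scene",sc(249,75),sc(389,192))):
    G,B=atz(n,g,.08),atz(n,b,.018);print(n,G,B,np.linalg.norm((G-B)[:2]),yaw(G,B))
A,B=atz("top",tc(232,430),.036),atz("top",tc(224,475),.036);print("spout tip",A,B,(A+B)/2)
C=[atz("top",p,.05) for p in((91,192),(152.5,192),(155,259),(90,258))];print("tray",*C,np.mean(C,0))
print("scene tray",*[atz("scene",p,.05) for p in((369,187),(426,192),(428,237),(366,230))])
E
```

```text
top hem [ 0.6256 -0.171   0.13  ] [ 0.6323 -0.2643  0.13  ] [ 0.6289 -0.2177  0.13  ] w 0.09355565695825084 yaw 4.13924833774378
scene hem [ 0.6274 -0.171   0.13  ] [ 0.6327 -0.264   0.13  ] [ 0.6301 -0.2175  0.13  ] w 0.09316267250990294 yaw 3.24596038726159
rail yaw top 4.624191857543593
rail yaw scene 5.026380679003665
tri gripTop (array([ 0.4522, -0.314 ,  0.0782]), np.float64(0.0005971482152813119)) ball (array([ 0.4745, -0.2273,  0.0228]), np.float64(0.0003985912568762422))
top [ 0.4521 -0.3138  0.08  ] [ 0.4749 -0.2284  0.018 ] 0.08840582857857493 75.06975257892469
scene [ 0.4546 -0.3126  0.08  ] [ 0.4687 -0.2292  0.018 ] 0.08458362267974652 80.40751420562763
spout tip [ 0.5131 -0.1234  0.036 ] [ 0.4802 -0.1179  0.036 ] [ 0.4966 -0.1207  0.036 ]
tray [0.5347 0.4183 0.05  ] [0.5378 0.2525 0.05  ] [0.3598 0.2358 0.05  ] [0.3591 0.4071 0.05  ] [0.4478 0.3284 0.05  ]
scene tray [0.3636 0.2549 0.05  ] [0.3555 0.4198 0.05  ] [0.5507 0.411  0.05  ] [0.5529 0.2504 0.05  ]
```

```bash
cat >> h.py <<'E'
from scipy.spatial.transform import Rotation as Ro
def rot(yaw_y,tilt=0):  # tool down, tool y at yaw_y deg; tilt deg = turn about tool x afterwards
    a=np.radians(yaw_y);y=np.array([np.cos(a),np.sin(a),0]);z=np.array([0,0,-1.])
    return np.c_[np.cross(y,z),y,z]@Ro.from_euler("x",tilt,degrees=True).as_matrix()
def plan(pos,yaw,tilt=0):  # rotate first, then shift
    s=robot.sense();R=s["tcp_rot"];T=rot(yaw,tilt)
    rv=Ro.from_matrix(R.T@T).as_rotvec();off=1000*T.T@(np.array(pos)-s["tcp_pos"])
    np.set_printoptions(precision=4,suppress=True)
    print("rotvec",rv,"rows",np.linalg.norm(rv)/.12,"offset mm after turn",off,"rows",np.linalg.norm(off)/35,"t",s["time"],"q",s["q"],"F",s["force"])
E
python3 - <<'E'
from h import *
plan((.6295,-.2176,.23),4.6)
c=cv2.imread("pics/top0.png")[180:270,75:175]
cv2.imwrite("pics/tray.png",cv2.resize(c,None,fx=6,fy=6,interpolation=cv2.INTER_CUBIC))
E
```

```text
rotvec [-0.0016 -0.0016 -1.2273] rows 10.227351138965766 offset mm after turn [367.5859 382.7833   0.0717] rows 15.162856963981058 t 0.1 q [-74.314   16.4498  90.4141   0.0009  73.2593  -8.5962] F [-0.1555  0.3594  0.1065]
```

View pics/tray.png

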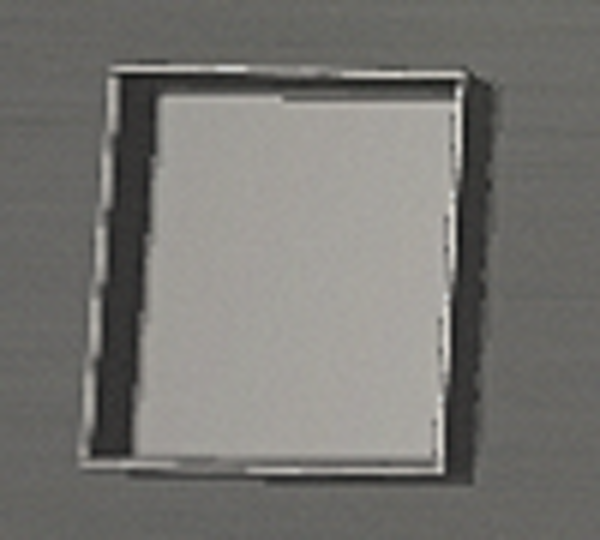

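The tray's outer rim corners in this crop are (109,67), (467,72), (443,472) and (80,467). I'll turn and carry the hand to above the gate.

```bash
python3 -m handwheel '{"rotation":[[0,0,-0.1227],[0,0,-0.1227],[0,0,-0.1227],[0,0,-0.1227],[0,0,-0.1227]],"offset":[[0,0,-4],[0,0,-4],[0,0,-4],[0,0,-4],[0,0,-4]],"claw":[100,100,100,100,100]}' | tail -c 300
python3 -m handwheel '{"rotation":[[0,0,-0.1227],[0,0,-0.1227],[0,0,-0.1227],[0,0,-0.1227],[0,0,-0.1227]],"offset":[[0,0,0],[0,0,0],[0,0,0],[0,0,0],[0,0,0]],"claw":[100,100,100,100,100]}' >/dev/null
python3 -m handwheel '{"rotation":[[0,0,0],[0,0,0],[0,0,0],[0,0,0],[0,0,0]],"offset":[[20,21,0],[20,21,0],[20,21,0],[20,21,0],[20,21,0]],"claw":[100,100,100,100,100]}' >/dev/null
python3 -m handwheel '{"rotation":[[0,0,0],[0,0,0],[0,0,0],[0,0,0],[0,0,0]],"offset":[[20,21,0],[20,21,0],[20,21,0],[20,21,0],[20,21,0]],"claw":[100,100,100,100,100]}' >/dev/null
python3 -m handwheel '{"rotation":[[0,0,0],[0,0,0],[0,0,0],[0,0,0],[0,0,0]],"offset":[[20,21,0],[20,21,0],[20,21,0],[20,21,0],[20,21,0]],"claw":[60,60,60,60,60]}' >/dev/null
python3 - <<'E'
from h import *
plan((.6295,-.2176,.12),4.6)
P=[(75+(x+.5)/6-.5,180+(y+.5)/6-.5) for x,y in((109,67),(467,72),(443,472),(80,467))]
C=np.array([atz("top",p,.05) for p in P]);print(C,C.mean(0))
for i in range(4):
    d=C[(i+1)%4]-C[i];print(np.linalg.norm(d),np.degrees(np.arctan2(d[1],d[0])))
E
```

```text
time: 0.52
tcp_pos: [0.2775, -0.6149, 0.2507]
tcp_rot: [[0.503, 0.864, -0.0], [0.864, -0.503, 0.001], [0.001, -0.001, -1.0]]
force: [0.2, -0.1, 0.3]
gripper_width: 0.0857
gripper_force: 0.0
rotvec [-0.0009 -0.0008 -0.0002] rows 0.010141832116391808 offset mm after turn [ 66.8498  66.933  130.6277] rows 4.6081141121237055 t 2.1833 q [-36.1133  11.0028  94.7475  -0.0003  74.3184 -40.7011] F [-0.3038 -0.5752 -0.1347]
[[0.5382 0.4138 0.05  ]
 [0.5389 0.2528 0.05  ]
 [0.3614 0.2532 0.05  ]
 [0.3605 0.4127 0.05  ]] [0.4498 0.3332 0.05  ]
0.16101585416055278 -89.73235735129431
0.17749845360007002 179.8613886869193
0.15948974034192945 90.31202609892819
0.17761774009058498 0.3539728913885944
```

```bash
python3 -m handwheel '{"rotation":[[0,0,0],[0,0,0],[0,0,0],[0,0,0],[0,0,0]],"offset":[[17,17,0],[17,17,0],[17,17,0],[15.8,15.9,0],[0,0,0]],"claw":[60,60,60,60,60]}' >/dev/null
python3 -m handwheel '{"rotation":[[0,0,0],[0,0,0],[0,0,0],[0,0,0],[0,0,0]],"offset":[[0,0,0],[0,0,0],[0,0,25],[0,0,25],[0,0,0]],"claw":[50,50,50,50,50]}'
python3 - <<'E'
from h import *
plan((.6295,-.2176,.106),4.6)
a=robot.grab_frame("scene")[130:250,120:280];b=robot.grab_frame("top")[90:210,250:410]
f=lambda i:cv2.resize(i,None,fx=3.7,fy=3.7,interpolation=cv2.INTER_CUBIC)[:, :]
cv2.imwrite("pics/g1.png",cv2.resize(np.hstack([a,b]),None,fx=2.5,fy=2.5,interpolation=cv2.INTER_CUBIC))
E
```

```text
time: 3.02
tcp_pos: [0.6254, -0.2189, 0.195]
tcp_rot: [[-0.078, 0.997, -0.01], [0.997, 0.078, 0.005], [0.005, -0.009, -1.0]]
force: [-0.1, 0.3, -2.5]
gripper_width: 0.0428
gripper_force: 0.0
rotvec [-0.0091 -0.0054 -0.002 ] rows 0.08989963799303878 offset mm after turn [ 0.9448  4.235  89.0462] rows 2.5471947060410645 t 3.0167 q [-28.0426  16.8626  93.6516  -0.0214  70.0929 -32.5206] F [-0.0911  0.3031 -2.4699]
```

View pics/g1.png

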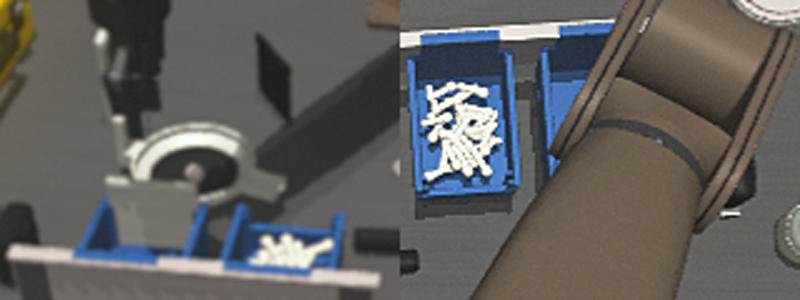

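The hand stands above the gate in the scene half, fingertips at about crop (120–155,75). The arm hides the gate in the top half. I'll check that against the projection.

```bash
python3 -m handwheel '{"rotation":[[0,0,0],[0,0,0],[0,0,0],[0,0,0],[0,0,0]],"offset":[[0,0,0],[0,0,0],[0,0,0],[0,0,0],[0,0,0]],"claw":[50,50,50,50,50]}' >/dev/null
python3 - <<'E'
from h import *
plan((.6295,-.2176,.106),4.6)
s=robot.sense();p=s["tcp_pos"];print(p,px("scene",p),[(px("scene",p+s["tcp_rot"]@np.array([0,d,-.006]))[0]-(120,130))*5 for d in(-.022,.022)])
a=robot.grab_frame("scene")[130:250,120:280]
cv2.imwrite("pics/g2.png",cv2.resize(a,None,fx=5,fy=5,interpolation=cv2.INTER_CUBIC))
E
```

```text
rotvec [ 0.0013  0.0008 -0.0003] rows 0.013240020417304888 offset mm after turn [ 1.6741  0.3188 96.3636] rows 2.75367600060876 t 3.5333 q [-27.9198  16.608   93.1754  -0.0002  70.1268 -32.5044] F [ 0.4456 -0.2686 -0.0022]
[ 0.6293 -0.2193  0.2024] [[176.5595 178.9017]] [array([292.5141, 208.2251]), array([270.3235, 261.3621])]
```

View pics/g2.png

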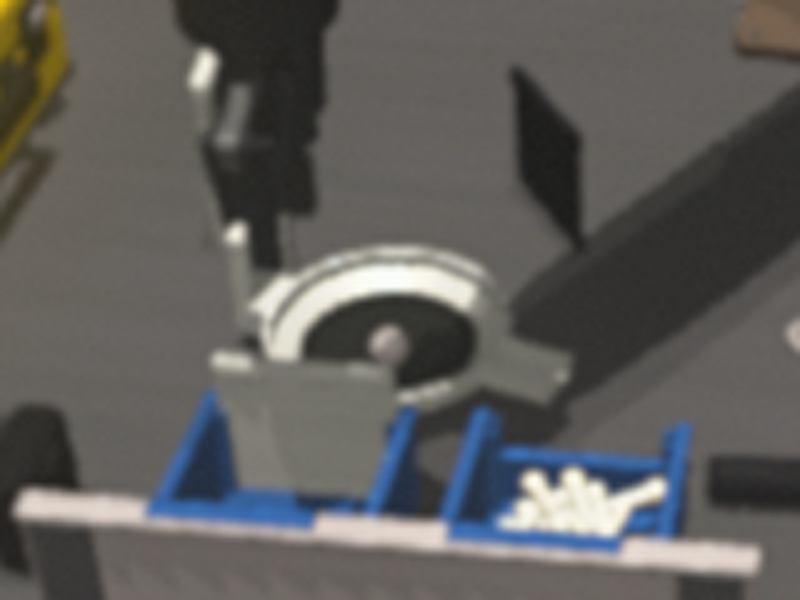

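The fingertips sit where the projection puts them, about (295,208) and (265,261). Next I'll descend and close on the hem.

```bash
python3 -m handwheel '{"rotation":[[0,0,0],[0,0,0],[0,0,0],[0,0,0],[0,0,0]],"offset":[[1.7,0.3,20],[0,0,25],[0,0,25],[0,0,16],[0,0,10]],"claw":[50,50,50,50,50]}' >/dev/null
python3 -m handwheel '{"rotation":[[0,0,0],[0,0,0],[0,0,0],[0,0,0],[0,0,0]],"offset":[[0,0,0],[0,0,0],[0,0,0],[0,0,0],[0,0,0]],"claw":[50,50,50,25,25]}'
python3 -m handwheel '{"rotation":[[0,0,0],[0,0,0],[0,0,0],[0,0,0],[0,0,0]],"offset":[[0,0,0],[0,0,0],[0,0,0],[0,0,0],[0,0,0]],"claw":[0,0,0,0,0]}'
python3 -m handwheel '{"rotation":[[0,0,0],[0,0,0],[0,0,0],[0,0,0],[0,0,0]],"offset":[[0,0,0],[0,0,0],[0,0,0],[0,0,0],[0,0,0]],"claw":[0,0,0,0,0]}'
```

```text
time: 4.42
tcp_pos: [0.6301, -0.2179, 0.1072]
tcp_rot: [[-0.08, 0.997, 0.003], [0.997, 0.08, -0.001], [-0.002, 0.003, -1.0]]
force: [0.2, -0.6, 0.1]
gripper_width: 0.0216
gripper_force: 0.0
time: 4.83
tcp_pos: [0.6299, -0.2178, 0.1067]
tcp_rot: [[-0.08, 0.997, 0.002], [0.997, 0.08, -0.001], [-0.001, 0.002, -1.0]]
force: [0.1, 0.4, 5.0]
gripper_width: 0.0077
gripper_force: 60.0
time: 5.25
tcp_pos: [0.6299, -0.2178, 0.1067]
tcp_rot: [[-0.08, 0.997, 0.002], [0.997, 0.08, -0.001], [-0.001, 0.002, -1.0]]
force: [0.3, 0.7, 5.8]
gripper_width: 0.0079
gripper_force: 60.0
```

```bash
python3 -m handwheel '{"rotation":[[0,0,0],[0,0,0],[0,0,0],[0,0,0],[0,0,0]],"offset":[[0,0,-4],[0,0,-8],[0,0,-12],[0,0,-12],[0,0,-12]],"claw":[0,0,0,0,0]}'
python3 -m handwheel '{"rotation":[[0,0,0],[0,0,0],[0,0,0],[0,0,0],[0,0,0]],"offset":[[0,0,-12],[0,0,-12],[0,0,-15],[0,0,-20],[0,0,-20]],"claw":[0,0,0,0,0]}'
python3 -m handwheel '{"rotation":[[0,0,0],[0,0,0],[0,0,0],[0,0,0],[0,0,0]],"offset":[[0,0,-20],[0,0,-15],[0,0,-8],[0,0,0],[0,0,0]],"claw":[0,0,0,0,0]}'
python3 - <<'E'
from h import *
s=robot.sense()
plan((.51,.333,.28),4.6)
for n,p in(("a",s["tcp_pos"]),("b",(.51,.333,.28))):
    print(np.linalg.norm(p[:2]))
a=robot.grab_frame("scene")[60:300,100:420]
cv2.imwrite("pics/g3.png",cv2.resize(a,None,fx=2.5,fy=2.5,interpolation=cv2.INTER_CUBIC))
E
```

```text
time: 5.67
tcp_pos: [0.6289, -0.2174, 0.1546]
tcp_rot: [[-0.08, 0.997, -0.001], [0.997, 0.08, 0.0], [0.0, -0.001, -1.0]]
force: [0.7, -0.3, -0.1]
gripper_width: 0.0076
gripper_force: 59.1
time: 6.08
tcp_pos: [0.6287, -0.2173, 0.2336]
tcp_rot: [[-0.08, 0.997, -0.001], [0.997, 0.08, 0.0], [0.0, -0.001, -1.0]]
force: [0.3, -0.2, -1.0]
gripper_width: 0.0077
gripper_force: 59.1
time: 6.5
tcp_pos: [0.629, -0.2174, 0.2757]
tcp_rot: [[-0.08, 0.997, 0.0], [0.997, 0.08, -0.0], [-0.0, 0.0, -1.0]]
force: [0.5, 0.4, -1.1]
gripper_width: 0.008
gripper_force: 59.1
rotvec [ 0.0004  0.0003 -0.0003] rows 0.004684059956160048 offset mm after turn [558.1699 -74.5112  -4.3134] rows 16.08965049362099 t 6.5 q [-27.7834  13.5478  89.1552  -0.0051  77.2693 -32.3666] F [ 0.4825  0.3832 -1.0649]
0.6655427330170475
0.6090886634965389
```

View pics/g3.png

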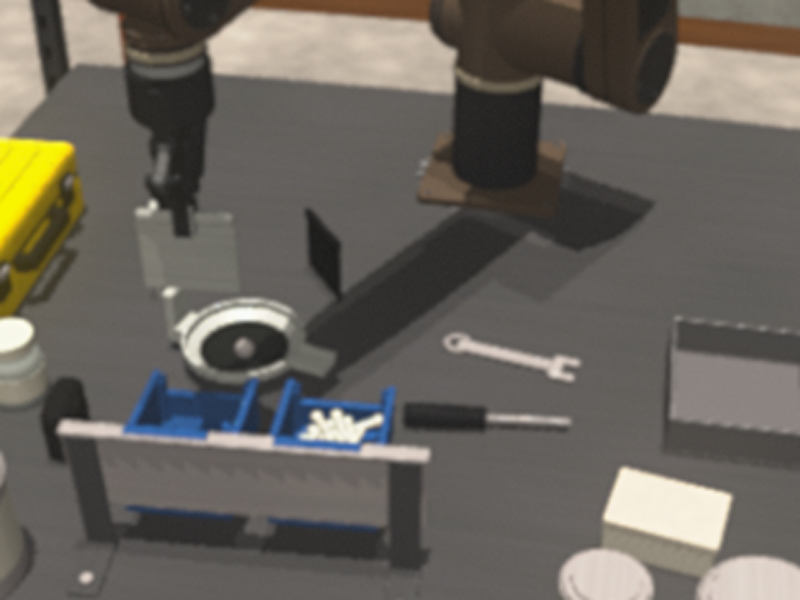

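The gate is out and hangs straight in the grip at crop (187,250); the dish and ball haven't moved. I'll carry it over the tray.

```bash
python3 -m handwheel '{"rotation":[[0,0,0.08],[0,0,0],[0,0,0],[0,0,0],[0,0,0]],"offset":[[0,0,0],[15,-3,0],[25,-5,0],[34,-6,0],[34,-6,0]],"claw":[0,0,0,0,0]}' >/dev/null
python3 -m handwheel '{"rotation":[[0,0,0],[0,0,0],[0,0,0],[0,0,0],[0,0,0]],"offset":[[34,-6,0],[34,-6,0],[34,-6,0],[34,-6,0],[34,-6,0]],"claw":[0,0,0,0,0]}' >/dev/null
python3 -m handwheel '{"rotation":[[0,0,0],[0,0,0],[0,0,0],[0,0,0],[0,0,0]],"offset":[[34,-6,0],[34,-6,0],[34,-6,0],[34,-6,0],[34,-6,0]],"claw":[0,0,0,0,0]}' >/dev/null
python3 -m handwheel '{"rotation":[[0.065,0,0],[0.065,0,0],[0.066,0,0],[0.066,0,0],[0,0,0]],"offset":[[20,-3,0],[10,-2,0],[0,0,0],[0,0,0],[0,0,0]],"claw":[0,0,0,0,0]}' 
python3 - <<'E'
from h import *
plan((.5342,.333,.145),0,15)
E
```

```text
time: 8.22
tcp_pos: [0.5438, 0.2611, 0.2729]
tcp_rot: [[-0.002, 0.965, -0.264], [1.0, 0.001, -0.001], [-0.001, -0.264, -0.965]]
force: [-0.3, -0.3, -1.6]
gripper_width: 0.0079
gripper_force: 59.1
rotvec [-0.0051  0.0012  0.0014] rows 0.04491607469152861 offset mm after turn [ 71.9403  23.8291 126.0246] rows 4.2015969681248775 t 8.2167 q [14.4579 13.6664 90.2188  3.7085 90.9575 13.949 ] F [-0.2894 -0.2586 -1.6165]
```

```bash
python3 -m handwheel '{"rotation":[[0,0,0],[0,0,0],[0,0,0],[0,0,0],[0,0,0]],"offset":[[18,6,0],[20,6,10],[20,6,25],[14,6,30],[0,0,30]],"claw":[0,0,0,0,0]}' >/dev/null
python3 -m handwheel '{"rotation":[[0,0,0],[0,0,0],[0,0,0],[0,0,0],[0,0,0]],"offset":[[0,0,20],[0,0,10],[0,0,0],[0,0,0],[0,0,0]],"claw":[0,0,0,0,0]}'
python3 - <<'E'
from h import *
plan((.5342,.333,.0645),0,15)
a=robot.grab_frame("scene")[120:270,330:490];cv2.imwrite("pics/p1.png",cv2.resize(a,None,fx=4,fy=4,interpolation=cv2.INTER_CUBIC))
E
```

```text
time: 9.05
tcp_pos: [0.5362, 0.3329, 0.1507]
tcp_rot: [[0.0, 0.967, -0.255], [1.0, 0.0, 0.001], [0.001, -0.255, -0.967]]
force: [0.5, 0.3, 0.0]
gripper_width: 0.0077
gripper_force: 59.1
rotvec [ 0.0035 -0.0014  0.0002] rows 0.03156345563604327 offset mm after turn [ 0.1179 20.4108 83.7386] rows 2.4625783584987406 t 9.05 q [20.5434 22.1882 92.6073  5.3122 79.1182 18.8995] F [0.5414 0.336  0.0235]
```

View pics/p1.png

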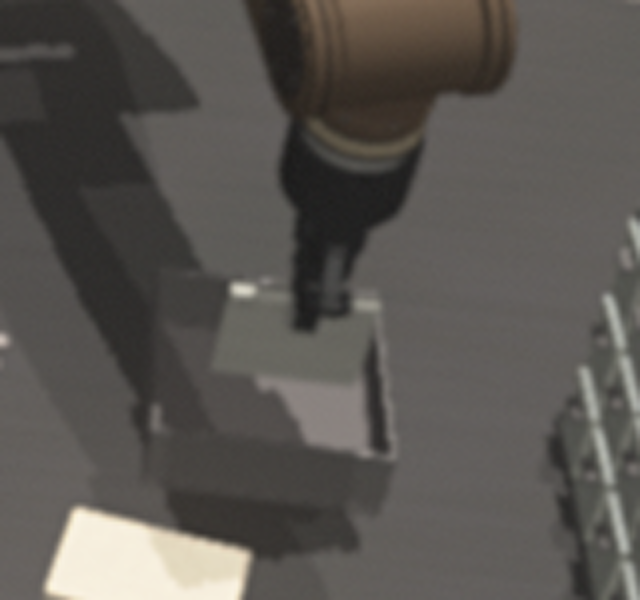

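The gate is inside the tray's outline, with its lower edge at crop (212,370)–(360,382), still above the floor. I'll lower it straight down.

```bash
python3 -m handwheel '{"rotation":[[0,0,0],[0,0,0],[0,0,0],[0,0,0],[0,0,0]],"offset":[[0,4,15],[0,5,20],[0,5,20],[0,4,15],[0,1,6]],"claw":[0,0,0,0,0]}' >/dev/null
python3 -m handwheel '{"rotation":[[0,0,0],[0,0,0],[0,0,0],[0,0,0],[0,0,0]],"offset":[[0,0,0],[0,0,0],[0,0,0],[0,0.5,2],[0,0,0]],"claw":[0,0,0,0,0]}'
python3 -m handwheel '{"rotation":[[0,0,0],[0,0,0],[0,0,0]],"offset":[[0,0.5,2],[0,0,0],[0,0,0]],"claw":[0,0,0]}'
python3 -m handwheel '{"rotation":[[0,0,0],[0,0,0],[0,0,0]],"offset":[[0,0.5,2],[0,0,0],[0,0,0]],"claw":[0,0,0]}'
```

```text
time: 9.93
tcp_pos: [0.5342, 0.3329, 0.0691]
tcp_rot: [[-0.0, 0.966, -0.257], [1.0, 0.0, 0.001], [0.001, -0.257, -0.966]]
force: [-0.1, -0.1, 0.2]
gripper_width: 0.0079
gripper_force: 59.1
time: 10.18
tcp_pos: [0.5335, 0.3326, 0.0661]
tcp_rot: [[-0.0, 0.966, -0.259], [1.0, 0.0, -0.0], [-0.0, -0.259, -0.966]]
force: [0.4, 0.5, -1.3]
gripper_width: 0.0078
gripper_force: 59.1
time: 10.43
tcp_pos: [0.5341, 0.3328, 0.0648]
tcp_rot: [[0.0, 0.966, -0.258], [1.0, 0.0, 0.0], [0.0, -0.258, -0.966]]
force: [-0.8, -0.1, 2.8]
gripper_width: 0.0078
gripper_force: 59.6
```

```bash
python3 -m handwheel '{"rotation":[[0,0,0],[0,0,0],[0,0,0]],"offset":[[0,2,-0.3],[0,0,0],[0,0,0]],"claw":[0,0,0]}'
python3 -m handwheel '{"rotation":[[0,0,0],[0,0,0],[0,0,0]],"offset":[[0,2,-0.3],[0,0,0],[0,0,0]],"claw":[0,0,0]}'
```

```text
time: 10.68
tcp_pos: [0.5354, 0.3328, 0.0644]
tcp_rot: [[0.0, 0.966, -0.26], [1.0, -0.0, 0.0], [0.0, -0.26, -0.966]]
force: [-1.8, -0.0, 4.9]
gripper_width: 0.0078
gripper_force: 59.8
time: 10.93
tcp_pos: [0.5365, 0.3328, 0.0641]
tcp_rot: [[-0.0, 0.965, -0.263], [1.0, 0.0, 0.0], [0.0, -0.263, -0.965]]
force: [-3.5, 0.9, 6.2]
gripper_width: 0.0081
gripper_force: 59.9
```

```bash
python3 -m handwheel '{"rotation":[[0,0,0],[0,0,0],[0,0,0]],"offset":[[0,2,-0.6],[0,0,0],[0,0,0]],"claw":[0,0,0]}'
python3 -m handwheel '{"rotation":[[0,0,0],[0,0,0],[0,0,0]],"offset":[[0,2,-0.6],[0,0,0],[0,0,0]],"claw":[0,0,0]}'
```

```text
time: 11.18
tcp_pos: [0.5383, 0.3328, 0.0641]
tcp_rot: [[-0.0, 0.965, -0.263], [1.0, 0.0, -0.0], [-0.0, -0.263, -0.965]]
force: [-2.7, 0.4, 6.9]
gripper_width: 0.0078
gripper_force: 59.9
time: 11.43
tcp_pos: [0.5397, 0.3328, 0.064]
tcp_rot: [[-0.0, 0.964, -0.265], [1.0, 0.0, -0.0], [-0.0, -0.265, -0.964]]
force: [-4.1, -1.1, 6.5]
gripper_width: 0.0073
gripper_force: 59.9
```

```bash
python3 -m handwheel '{"rotation":[[0,0,0],[0,0,0],[0,0,0],[0,0,0]],"offset":[[0,2,-0.6],[0,0,0],[0,0,0],[0,0,0]],"claw":[0,0,0,0]}'
python3 -m handwheel '{"rotation":[[0,0,0],[0,0,0],[0,0,0],[0,0,0]],"offset":[[0,2,-0.6],[0,0,0],[0,0,0],[0,0,0]],"claw":[0,0,0,0]}'
```

```text
time: 11.77
tcp_pos: [0.5398, 0.3328, 0.064]
tcp_rot: [[-0.001, 0.963, -0.27], [1.0, 0.0, -0.001], [-0.001, -0.27, -0.963]]
force: [-9.2, -0.9, 9.0]
gripper_width: 0.008
gripper_force: 60.0
time: 12.1
tcp_pos: [0.5402, 0.3328, 0.0638]
tcp_rot: [[-0.001, 0.962, -0.275], [1.0, 0.0, -0.002], [-0.002, -0.275, -0.962]]
force: [-11.6, -0.3, 9.8]
gripper_width: 0.0078
gripper_force: 60.4
```

The plate now touches the wall. I'll ease off, open a little and draw back.

```bash
python3 -m handwheel '{"rotation":[[0,0,0],[0,0,0],[0,0,0],[0,0,0],[0,0,0]],"offset":[[0,-2,0],[0,0,0],[0,0,0],[0,0,0],[0,0,0]],"claw":[0,0,8,14,20]}'
python3 -m handwheel '{"rotation":[[0,0,0],[0,0,0],[0,0,0],[0,0,0],[0,0,0]],"offset":[[0,0,0],[0,0,0],[0,0,-4],[0,0,-15],[0,0,-25]],"claw":[25,25,25,25,25]}'
python3 -m handwheel '{"rotation":[[0,0,0],[0,0,0],[0,0,0],[0,0,0],[0,0,0]],"offset":[[0,0,-30],[0,0,-35],[0,0,-35],[0,0,-35],[0,0,0]],"claw":[40,60,60,60,60]}'
python3 - <<'E'
from h import *
plan((.534,.333,.25),0)
a=robot.grab_frame("scene")[120:270,330:490];cv2.imwrite("pics/p2.png",cv2.resize(a,None,fx=4,fy=4,interpolation=cv2.INTER_CUBIC))
E
```

```text
time: 12.52
tcp_pos: [0.5438, 0.3325, 0.0635]
tcp_rot: [[-0.0, 0.966, -0.258], [1.0, 0.0, -0.001], [-0.0, -0.258, -0.966]]
force: [-0.5, -1.4, -0.3]
gripper_width: 0.0171
gripper_force: 0.0
time: 12.93
tcp_pos: [0.5533, 0.3317, 0.1041]
tcp_rot: [[-0.0, 0.964, -0.265], [1.0, -0.001, -0.002], [-0.002, -0.265, -0.964]]
force: [0.1, -0.4, -0.4]
gripper_width: 0.0212
gripper_force: 0.0
time: 13.35
tcp_pos: [0.5951, 0.3334, 0.2474]
tcp_rot: [[0.001, 0.97, -0.244], [1.0, 0.0, 0.005], [0.005, -0.244, -0.97]]
force: [0.7, 1.1, 1.2]
gripper_width: 0.0513
gripper_force: 0.0
rotvec [-0.2461 -0.0054 -0.0002] rows 2.051741013578143 offset mm after turn [ -0.4418 -61.147   -2.5851] rows 1.7486630214848475 t 13.35 q [18.966  23.593  80.2598  4.8352 89.4174 18.3681] F [0.6759 1.1277 1.2074]
```

View pics/p2.png

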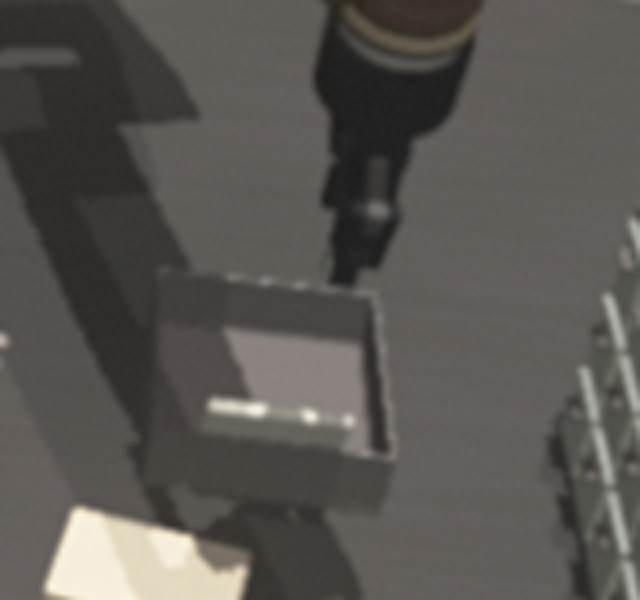

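The gate leans in the tray against its far wall: hem at crop (208–352,410), nothing else disturbed. I'll plan the move to the dish grip, checking the clearance to the tall look-alike.

```bash
python3 -m handwheel '{"rotation":[[-0.082,-0.002,0],[-0.082,-0.002,0],[-0.082,-0.001,0],[0,0,0],[0,0,0]],"offset":[[0,0,-5],[0,0,-5],[0,0,-5],[0,0,0],[0,0,0]],"claw":[60,60,60,60,60]}' >/dev/null
python3 - <<'E'
from h import *
for z in(.1,.15): print([atz("top",p,z) for p in((392,260),(402,310))])
plan((.453,-.3135,.25),77.3)
E
```

```text
[array([ 0.36884509, -0.37285559,  0.1       ]), array([ 0.24674763, -0.39458142,  0.1       ])]
[array([ 0.36984536, -0.35585408,  0.15      ]), array([ 0.25400737, -0.37646612,  0.15      ])]
rotvec [-0.0187 -0.0078 -1.3477] rows 11.232005387864902 offset mm after turn [  -6.445  -660.9412    1.5292] rows 18.884983500826806 t 13.8167 q [20.7563 16.6893 87.8699  0.0915 76.5125 20.6534] F [ 0.5421 -0.5649 -1.2399]
```

```bash
python3 -m handwheel '{"rotation":[[0,0,-0.1123],[0,0,-0.1123],[0,0,-0.1123],[0,0,-0.1123],[0,0,-0.1123]],"offset":[[0,0,0],[0,0,0],[0,0,0],[0,0,0],[0,0,0]],"claw":[60,60,60,60,60]}' >/dev/null
python3 -m handwheel '{"rotation":[[0,0,-0.1123],[0,0,-0.1123],[0,0,-0.1123],[0,0,-0.1123],[0,0,-0.1123]],"offset":[[0,0,0],[0,0,0],[0,0,0],[0,0,0],[0,0,0]],"claw":[60,60,60,60,60]}' >/dev/null
python3 -m handwheel '{"rotation":[[0,0,-0.1123],[0,0,-0.1123],[0,0,0],[0,0,0],[0,0,0]],"offset":[[0,0,0],[0,0,0],[0,-20,0],[0,-35,0],[0,-35,0]],"claw":[60,60,60,60,60]}' >/dev/null
python3 -m handwheel '{"rotation":[[0,0,0],[0,0,0],[0,0,0],[0,0,0],[0,0,0]],"offset":[[0,-38,0],[0,-38,0],[0,-38,0],[0,-38,0],[0,-38,0]],"claw":[60,60,60,60,60]}' >/dev/null
python3 -m handwheel '{"rotation":[[0,0,0],[0,0,0],[0,0,0],[0,0,0],[0,0,0]],"offset":[[0,-38,0],[0,-38,0],[0,-38,0],[0,-38,0],[0,-38,0]],"claw":[60,60,60,60,60]}' >/dev/null
python3 -m handwheel '{"rotation":[[0,0,0],[0,0,0],[0,0,0],[0,0,0],[0,0,0]],"offset":[[0,-38,0],[0,-35,0],[0,-25,0],[0,-15,0],[0,0,0]],"claw":[60,60,60,60,60]}'
python3 - <<'E'
from h import *
plan((.453,-.3135,.14),77.3)
E
```

```text
time: 16.32
tcp_pos: [0.4635, -0.2391, 0.2557]
tcp_rot: [[-0.974, 0.225, -0.019], [0.225, 0.974, -0.003], [0.017, -0.007, -1.0]]
force: [0.4, 0.8, 0.3]
gripper_width: 0.0513
gripper_force: 0.0
rotvec [-0.0074 -0.0173 -0.0055] rows 0.16378469790652309 offset mm after turn [ -6.1471 -74.8391 115.724 ] rows 3.9414813126821002 t 16.3167 q [ -38.0556   -3.7868  109.7604   -0.8376   74.7461 -114.8149] F [0.4128 0.8483 0.3443]
```

```bash
python3 -m handwheel '{"rotation":[[-0.0074,-0.0173,-0.0055],[0,0,0],[0,0,0],[0,0,0],[0,0,0]],"offset":[[0,0,0],[-2,-25,0],[-2,-25,30],[-2,-25,40],[0,0,30]],"claw":[60,60,60,60,60]}' >/dev/null
python3 -m handwheel '{"rotation":[[0,0,0],[0,0,0],[0,0,0],[0,0,0],[0,0,0]],"offset":[[0,0,15],[0,0,0],[0,0,0],[0,0,0],[0,0,0]],"claw":[60,60,60,60,60]}'
python3 - <<'E'
from h import *
plan((.453,-.3135,.044),77.3)
cv2.imwrite("pics/d1.png",robot.grab_frame("scene"))
E
```

```text
time: 17.15
tcp_pos: [0.4561, -0.3081, 0.1488]
tcp_rot: [[-0.977, 0.214, 0.005], [0.214, 0.977, -0.004], [-0.006, -0.003, -1.0]]
force: [0.3, 0.2, -0.0]
gripper_width: 0.051
gripper_force: 0.0
rotvec [-0.0028  0.0062  0.0058] rows 0.07430675055139467 offset mm after turn [  1.8452  -5.9078 104.823 ] rows 3.0001592794880936 t 17.15 q [ -44.6307    5.3677  112.2033    0.0614   62.0451 -122.2919] F [ 0.3052  0.1764 -0.044 ]
```

```bash
python3 -m handwheel '{"rotation":[[0,0,0.0058],[0,0,0],[0,0,0],[0,0,0]],"offset":[[1.8,-5.9,30],[0,0,0],[0,0,0],[0,0,0]],"claw":[60,60,60,60]}'
python3 - <<'E'
from h import *
plan((.453,-.3135,.044),77.3)
E
```

```text
time: 17.53
tcp_pos: [0.4522, -0.3133, 0.1177]
tcp_rot: [[-0.975, 0.221, 0.003], [0.221, 0.975, -0.002], [-0.004, -0.001, -1.0]]
force: [-0.4, 0.2, -0.2]
gripper_width: 0.0511
gripper_force: 0.0
rotvec [-0.0013  0.0037 -0.0009] rows 0.03359394451920372 offset mm after turn [-0.7788 -0.0222 73.7066] rows 2.1060201491839967 t 17.5333 q [ -45.3038    7.7272  113.2436    0.0571   58.8093 -122.5821] F [-0.3977  0.2071 -0.2127]
```

Next I'll go down, straighten the small tilt, and close in stages.

```bash
python3 -m handwheel '{"rotation":[[0,0.0037,0],[0,0,0],[0,0,0],[0,0,0],[0,0,0]],"offset":[[-0.8,0,15],[0,0,25],[0,0,20],[0,0,10],[0,0,3.7]],"claw":[60,60,60,60,60]}' >/dev/null
python3 -m handwheel '{"rotation":[[0,0,0],[0,0,0],[0,0,0],[0,0,0],[0,0,0]],"offset":[[0,0,0],[0,0,0],[0,0,0],[0,0,0],[0,0,0]],"claw":[60,60,55,50,45]}'
python3 - <<'E'
from h import *
plan((.453,-.3135,.044),77.3)
E
```

```text
time: 18.37
tcp_pos: [0.4531, -0.314, 0.044]
tcp_rot: [[-0.975, 0.221, 0.0], [0.221, 0.975, -0.002], [-0.001, -0.002, -1.0]]
force: [0.1, -0.2, 0.0]
gripper_width: 0.0384
gripper_force: 0.0
rotvec [-0.0019  0.0007 -0.0011] rows 0.019368676881192298 offset mm after turn [ 0.2331  0.4176 -0.0277] rows 0.013687661454355408 t 18.3667 q [ -45.2304   14.3264  114.6679   -0.0907   50.9117 -122.4107] F [ 0.0989 -0.218   0.0272]
```

```bash
python3 -m handwheel '{"rotation":[[0,0,0],[0,0,0],[0,0,0],[0,0,0],[0,0,0]],"offset":[[0,0,0],[0,0,0],[0,0,0],[0,0,0],[0,0,0]],"claw":[40,36,32,29,26]}'
python3 -m handwheel '{"rotation":[[0,0,0],[0,0,0],[0,0,0],[0,0,0],[0,0,0]],"offset":[[0,0,0],[0,0,0],[0,0,0],[0,0,0],[0,0,0]],"claw":[24,22,20,18,17]}'
python3 -m handwheel '{"rotation":[[0,0,0],[0,0,0],[0,0,0],[0,0,0],[0,0,0]],"offset":[[0,0,0],[0,0,0],[0,0,0],[0,0,0],[0,0,0]],"claw":[16,15,14,10,0]}'
python3 -m handwheel '{"rotation":[[0,0,0],[0,0,0],[0,0,0],[0,0,0],[0,0,0]],"offset":[[0,0,0],[0,0,0],[0,0,0],[0,0,0],[0,0,0]],"claw":[0,0,0,0,0]}'
python3 - <<'E'
from h import *
plan((.453,-.3135,.044),77.3)
E
```

```text
time: 18.78
tcp_pos: [0.4525, -0.3134, 0.0428]
tcp_rot: [[-0.975, 0.221, -0.001], [0.221, 0.975, -0.001], [0.001, -0.001, -1.0]]
force: [-0.7, -0.2, -0.3]
gripper_width: 0.0223
gripper_force: 0.0
time: 19.2
tcp_pos: [0.4526, -0.3135, 0.0429]
tcp_rot: [[-0.975, 0.221, -0.001], [0.221, 0.975, -0.001], [0.001, -0.001, -1.0]]
force: [-0.6, 0.2, -1.6]
gripper_width: 0.0145
gripper_force: 0.2
time: 19.62
tcp_pos: [0.4528, -0.3135, 0.043]
tcp_rot: [[-0.975, 0.221, -0.001], [0.221, 0.975, -0.001], [0.0, -0.001, -1.0]]
force: [1.2, 1.6, -0.2]
gripper_width: 0.0133
gripper_force: 58.3
time: 20.03
tcp_pos: [0.4528, -0.3135, 0.043]
tcp_rot: [[-0.975, 0.221, -0.001], [0.221, 0.975, -0.001], [0.0, -0.001, -1.0]]
force: [1.5, -1.3, 0.2]
gripper_width: 0.0132
gripper_force: 58.4
rotvec [-0.001  -0.0005 -0.0012] rows 0.013862067318919173 offset mm after turn [-0.2361  0.0684 -1.0017] rows 0.02946948370411008 t 20.0333 q [ -45.2295   14.3966  114.709    -0.0809   50.8866 -122.4072] F [ 1.5087 -1.332   0.2068]
```

The grip is firm. I'll lift gently with ramps.

```bash
python3 -m handwheel '{"rotation":[[0,0,0],[0,0,0],[0,0,0],[0,0,0],[0,0,0]],"offset":[[0,0,-1],[0,0,-2],[0,0,-4],[0,0,-6],[0,0,-8]],"claw":[0,0,0,0,0]}'
python3 -m handwheel '{"rotation":[[0,0,0],[0,0,0],[0,0,0],[0,0,0],[0,0,0]],"offset":[[0,0,-8],[0,0,-8],[0,0,-8],[0,0,-8],[0,0,-8]],"claw":[0,0,0,0,0]}'
python3 -m handwheel '{"rotation":[[0,0,0],[0,0,0],[0,0,0],[0,0,0],[0,0,0]],"offset":[[0,0,-8],[0,0,-8],[0,0,-8],[0,0,-8],[0,0,-8]],"claw":[0,0,0,0,0]}' >/dev/null
python3 -m handwheel '{"rotation":[[0,0,0],[0,0,0],[0,0,0],[0,0,0],[0,0,0]],"offset":[[0,0,-7],[0,0,-5],[0,0,-4],[0,0,-2],[0,0,-1]],"claw":[0,0,0,0,0]}'
python3 - <<'E'
from h import *
s=robot.sense();plan(s["tcp_pos"],77.3);print(s["tcp_pos"])
b=(s["tcp_pos"]+np.array([.088*np.cos(np.radians(77.3)),.088*np.sin(np.radians(77.3)),-.025]))
for n in("scene","top"):
    im=robot.grab_frame(n);cv2.imwrite(f"pics/l_{n}.png",im);u=px(n,b)[0];print(n,u)
    x,y=u.round().astype(int);g=cv2.cvtColor(im,cv2.COLOR_BGR2GRAY);print(g[y-8:y+9,x-24:x+25:2])
E
```

```text
time: 20.45
tcp_pos: [0.452, -0.3129, 0.0637]
tcp_rot: [[-0.975, 0.221, -0.003], [0.221, 0.975, 0.0], [0.003, -0.0, -1.0]]
force: [0.2, -0.4, -1.6]
gripper_width: 0.0132
gripper_force: 58.3
time: 20.87
tcp_pos: [0.4527, -0.3135, 0.105]
tcp_rot: [[-0.975, 0.221, -0.001], [0.221, 0.975, -0.001], [0.0, -0.001, -1.0]]
force: [-0.6, 0.3, -1.8]
gripper_width: 0.0131
gripper_force: 58.3
time: 21.7
tcp_pos: [0.4527, -0.3134, 0.1631]
tcp_rot: [[-0.975, 0.221, -0.001], [0.221, 0.975, -0.001], [0.001, -0.001, -1.0]]
force: [-0.2, 0.8, -2.1]
gripper_width: 0.0134
gripper_force: 58.3
rotvec [-0.001  -0.0008 -0.0011] rows 0.013841066613544749 offset mm after turn [0. 0. 0.] rows 0.0 t 21.7 q [ -45.2153    4.6391  111.3569   -0.079    64.0104 -122.4177] F [-0.175   0.8422 -2.0797]
[ 0.4527 -0.3134  0.1631]
scene [194.3687 164.3803]
[[103  96 101 114 139 120  97  75  50  36  32  35  38  43  45  45  45  63
  118 180 226 227 226 204 197]
 [102  96 104 111 125 110  68  45  37  32  35  39  44  46  44  45  44  44
   58 111 191 225 226 221 195]
 [ 97  98 107 109 110  87  42  33  33  33  36  44  44  44  47
[... 2624 characters left out ...]
53  55  34 128 167 170  34  42  46  51
   44  48  48  47  31  49  42]
 [228 229  75  51  52  50  57  51  48  55  51  46  88  49  47  48  52  46
   48  46  44  38  34  46  40]
 [226 227 128  49  52  50  53  52  53  55  55  51  30  46  47  49  50  35
   36  38  34  35  34  53  37]
 [224 225 182  46  50  55  55  52  50  53  54  52  51  56  47  47  49  50
   37  41  31  34  39 124  33]
 [221 224 234  46  52  51  52  52  55  55  55  57  53  45  48  49  46  52
   34  41  41  41  34 122  90]
 [148 224 234  39  51  51  52  52  54  50  57  55  54  49  51  50  49  32
   32  39  41  40  51 115 120]
 [242 223 225  40  49  54  53  52  49  54  54  53  45  48  49  50  49  32
   36  35  37  34  93 108 114]]
```

The ball sits within about 2 mm of the middle in both views, so the dish is level. I'll turn it in place, high up.

```bash
python3 -m handwheel '{"rotation":[[0,0,0.01],[0,0,0.02],[0,0,0.03],[0,0,0.04],[0,0,0.04]],"offset":[[0,0,0],[0,0,0],[0,0,0],[0,0,0],[0,0,0]],"claw":[0,0,0,0,0]}' >/dev/null
python3 -m handwheel '{"rotation":[[0,0,0.04],[0,0,0.04],[0,0,0.04],[0,0,0.04],[0,0,0.04]],"offset":[[0,0,0],[0,0,0],[0,0,0],[0,0,0],[0,0,0]],"claw":[0,0,0,0,0]}' >/dev/null
python3 -m handwheel '{"rotation":[[0,0,0.04],[0,0,0.04],[0,0,0.04],[0,0,0.04],[0,0,0.04]],"offset":[[0,0,0],[0,0,0],[0,0,0],[0,0,0],[0,0,0]],"claw":[0,0,0,0,0]}'
python3 -m handwheel '{"rotation":[[0,0,0.04],[0,0,0.04],[0,0,0.04],[0,0,0.04],[0,0,0.04]],"offset":[[0,0,0],[0,0,0],[0,0,0],[0,0,0],[0,0,0]],"claw":[0,0,0,0,0]}' >/dev/null
python3 -m handwheel '{"rotation":[[0,0,0.04],[0,0,0.04],[0,0,0.04],[0,0,0.04],[0,0,0.04]],"offset":[[0,0,0],[0,0,0],[0,0,0],[0,0,0],[0,0,0]],"claw":[0,0,0,0,0]}' >/dev/null
python3 -m handwheel '{"rotation":[[0,0,0.04],[0,0,0.04],[0,0,0.04],[0,0,0.04],[0,0,0.04]],"offset":[[0,0,0],[0,0,0],[0,0,0],[0,0,0],[0,0,0]],"claw":[0,0,0,0,0]}' >/dev/null
python3 -m handwheel '{"rotation":[[0,0,0.04],[0,0,0.029],[0,0,0.03],[0,0,0.02],[0,0,0.01]],"offset":[[0,0,0],[0,0,0],[0,0,0],[0,0,0],[0,0,0]],"claw":[0,0,0,0,0]}'
python3 - <<'E'
from h import *
plan((.409,-.2353,.163),4.6)
E
```

```text
time: 23.05
tcp_pos: [0.4525, -0.3131, 0.1624]
tcp_rot: [[-0.721, 0.693, -0.002], [0.693, 0.721, 0.0], [0.001, -0.001, -1.0]]
force: [0.3, -1.9, -0.9]
gripper_width: 0.0132
gripper_force: 58.3
time: 24.72
tcp_pos: [0.4525, -0.3131, 0.1625]
tcp_rot: [[-0.078, 0.997, -0.002], [0.997, 0.078, 0.0], [0.0, -0.002, -1.0]]
force: [0.3, -0.4, -3.5]
gripper_width: 0.0131
gripper_force: 58.3
rotvec [-0.0019 -0.0004 -0.0026] rows 0.027094748093240036 offset mm after turn [ 81.0524 -37.0854  -0.5459] rows 2.5467245104862735 t 24.7167 q [-45.218    4.6788 111.3878  -0.0782  64.0208 -49.635 ] F [ 0.2976 -0.38   -3.5454]
```

```bash
python3 -m handwheel '{"rotation":[[0,0,0],[0,0,0],[0,0,0],[0,0,0],[0,0,0]],"offset":[[1,-0.5,0],[2.5,-1.1,0],[4,-1.8,0],[5,-2.3,0],[5.6,-2.5,0]],"claw":[0,0,0,0,0]}' >/dev/null
python3 -m handwheel '{"rotation":[[0,0,0],[0,0,0],[0,0,0],[0,0,0],[0,0,0]],"offset":[[5.6,-2.5,0],[5.6,-2.6,0],[5.6,-2.6,0],[5.6,-2.6,0],[5.6,-2.6,0]],"claw":[0,0,0,0,0]}' >/dev/null
python3 -m handwheel '{"rotation":[[0,0,0],[0,0,0],[0,0,0],[0,0,0],[0,0,0]],"offset":[[5.6,-2.6,0],[5.6,-2.6,0],[5.6,-2.6,0],[5.6,-2.5,0],[5,-2.3,0]],"claw":[0,0,0,0,0]}' >/dev/null
python3 -m handwheel '{"rotation":[[0,0,0],[0,0,0],[0,0,0],[0,0,0],[0,0,0]],"offset":[[4,-1.8,0],[2.5,-1.1,0],[1,-0.5,0],[0,0,0],[0,0,0]],"claw":[0,0,0,0,0]}'
python3 - <<'E'
from h import *
plan((.409,-.2353,.110),4.6)
s=robot.sense();T=s["tcp_pos"];y=s["tcp_rot"][:,1]
for n in("top","scene"):
    im=robot.grab_frame(n);cv2.imwrite(f"pics/r_{n}.png",im)
    g=cv2.cvtColor(im,cv2.COLOR_BGR2GRAY)
    # ball: bright blob inside the dark liner
    c=px(n,T+y*.088+[0,0,-.025])[0];x0,y0=c.round().astype(int)
    w=g[y0-11:y0+12,x0-11:x0+12]; m=(w>95).astype(np.uint8)
    k,l,st,ce=cv2.connectedComponentsWithStats(m)
    print(n,"pred",c,[(st[i,4],ce[i]+(x0-11,y0-11)) for i in range(1,k)])
    # spout tip (lower edge) prediction and bright profile along spout
    print("spout tip pred",px(n,T+y*.198+[0,0,-.020]))
# spout cross profile in top view 10 mm before the tip at rim height
for d in(.172,.178,.184,.190):
    q=T+y*d+[0,0,-.007]; xx=np.array([-y[1],y[0],0])
    g=cv2.imread("pics/r_top.png",0)
    o=np.arange(-.030,.0301,.002);uv=px("top",[q+xx*a for a in o]).astype(np.float32)
    print(d,cv2.remap(g,uv[:,0].reshape(1,-1),uv[:,1].reshape(1,-1),1)[0])
o=np.arange(.16,.225,.003);uv=px("top",[T+y*a+[0,0,-.02] for a in o]).astype(np.float32)
print(cv2.remap(g,uv[:,0].reshape(1,-1),uv[:,1].reshape(1,-1),1)[0])
E
```

```text
time: 26.38
tcp_pos: [0.4094, -0.2357, 0.163]
tcp_rot: [[-0.079, 0.997, -0.001], [0.997, 0.079, -0.001], [-0.001, -0.001, -1.0]]
force: [0.1, -0.3, -2.0]
gripper_width: 0.0131
gripper_force: 58.3
rotvec [-0.001   0.0009 -0.0013] rows 0.015362047682040381 offset mm after turn [ 0.4139 -0.3978 52.9628] rows 1.5133109454073084 t 26.3833 q [-42.2185  -5.7378 121.6625  -0.0822  64.077  -46.7072] F [ 0.1107 -0.2968 -1.9826]
top pred [337.5152 206.6434] [(np.int32(58), array([339.0172, 206.2931])), (np.int32(1), array([349., 213.]))]
spout tip pred [[334.0258 162.535 ]]
scene pred [191.2339 169.551 ] [(np.int32(17), array([183.2941, 159.5294])), (np.int32(5), array([201.2, 159.4])), (np.int32(53), array([190.0377, 168.434 ])), (np.int32(90), array([192.8889, 179.1889]))]
spout tip pred [[181.483  192.8402]]
0.172 [ 99 100 101  99  94  84 187 207 177 177 245 247 245 244 244 244 244 243
 243 245 247 254 188 106  59  57  63  64  65  68  71]
0.178 [ 98  98  99  97  92  95 151 171 124 148 250 249 245 244 244 244 244 244
 244 245 249 249 210 119  74  64  69  67  70  70  69]
0.184 [ 99  99 100  99  89 115 184 241 141 192 247 247 244 244 243 244 244 244
 243 244 250 236 184  90  59  57  61  61  56  57  55]
0.19 [105  95  73  59  46  61 147 230 122 222 248 249 246 246 246 246 246 245
 245 246 249 246 193  95  37  45  45  45  47  46  45]
[245 244 244 244 244 244 244 244 244 244 244 246 252 126 100 117 114 114
 114 114 113 114]
```

Both views show the dish about 2.5 mm to the −y side of where the tool predicts, with the ball centred and the tip at the expected reach. I'll allow for that when lowering, and check the bin model against the first top crop.

```bash
python3 -m handwheel '{"rotation":[[0,0,0],[0,0,0],[0,0,0],[0,0,0],[0,0,0]],"offset":[[0,0,1],[0.5,0,2.5],[0.5,0,4],[0.5,0,5.5],[0.5,0,6]],"claw":[0,0,0,0,0]}' >/dev/null
python3 -m handwheel '{"rotation":[[0,0,0],[0,0,0],[0,0,0],[0,0,0],[0,0,0]],"offset":[[0.5,0,6],[0.4,0,6],[0,0,6],[0,0,5.5],[0,0,4.5]],"claw":[0,0,0,0,0]}' >/dev/null
python3 -m handwheel '{"rotation":[[0,0,0],[0,0,0],[0,0,0],[0,0,0],[0,0,0]],"offset":[[0,0,3],[0,0,2],[0,0,1],[0,0,0],[0,0,0]],"claw":[0,0,0,0,0]}'
python3 - <<'E'
from h import *
c=np.array([.6923,-.2125]);a=np.radians(4.6);R=np.array([[np.cos(a),-np.sin(a)],[np.sin(a),np.cos(a)]])
for l,x,y,z in(("backL",.07,.0525,.115),("backR",.07,-.0525,.115),("frontL",-.07,.0525,.1),("frontR",-.07,-.0525,.1),("lipL",-.068,.0485,.075),("lipR",-.068,-.0485,.075)):
    w=[*(c+R@[x,y]),z];u=px("top",w)[0];v=px("scene",w)[0]
    print(l,((u+.5-(230,90))*3.75-.5).round(),((v+.5-(120,160))*5-.5).round())
plan((.4489,-.2296,.110),4.6)
t=cv2.imread("pics/top0.png").astype(int)
for r in(100,110,120,150,155,158,161,163,166): # blue-ness: print extents of the gated bin's blue per row
    b=t[r,300:360,0]-t[r,300:360,2]; i=np.where(b>40)[0]+300
    print(r,i.min() if len(i) else None,i.max() if len(i) else None)
E
```

```text
time: 27.73
tcp_pos: [0.4092, -0.2328, 0.1101]
tcp_rot: [[-0.079, 0.997, -0.001], [0.997, 0.079, -0.001], [-0.001, -0.001, -1.0]]
force: [0.3, 0.0, -1.8]
gripper_width: 0.0131
gripper_force: 58.3
backL [288.  69.] [349. 428.]
backR [438.  60.] [130. 409.]
frontL [302. 270.] [412. 259.]
frontR [452. 261.] [212. 244.]
lipL [302. 274.] [407. 299.]
lipR [438. 266.] [224. 284.]
rotvec [-0.0008  0.001  -0.0013] rows 0.014657590322934429 offset mm after turn [ 0.0106 39.8174  0.0987] rows 1.1376433877418592 t 27.7333 q [-41.9735  -1.6493 123.9964  -0.0827  57.6441 -46.4571] F [ 0.2759  0.0243 -1.7959]
100 314 344
110 306 348
120 306 348
150 309 351
155 309 351
158 309 351
161 309 344
163 311 340
166 None None
```

The bin model matches its measured outline to about 1 mm. Next I'll take the spout in over the lip.

```bash
python3 -m handwheel '{"rotation":[[0,0,0],[0,0,0],[0,0,0],[0,0,0],[0,0,0]],"offset":[[0,1,0],[0,2,0],[-0.5,3,0],[0,4,0],[0,4,0]],"claw":[0,0,0,0,0]}' >/dev/null
python3 -m handwheel '{"rotation":[[0,0,0],[0,0,0],[0,0,0],[0,0,0],[0,0,0]],"offset":[[0,4,0],[0,4,0],[0,4,0],[0,4,0],[0,4,0]],"claw":[0,0,0,0,0]}'
python3 -m handwheel '{"rotation":[[0,0,0],[0,0,0],[0,0,0],[0,0,0],[0,0,0]],"offset":[[0,3,0],[0,2,0],[0,1,0],[0,0,0],[0,0,0]],"claw":[0,0,0,0,0]}'
python3 -m handwheel '{"rotation":[[0,0,0],[0,0,0],[0,0,0],[0,0,0],[0,0,0]],"offset":[[0,0,0],[0,0,0],[0,0,0],[0,0,0],[0,0,0]],"claw":[0,0,0,0,0]}' >/dev/null
python3 - <<'E'
from h import *
plan((.4489,-.2300,.110),4.6)
s=robot.sense();T=s["tcp_pos"];y=s["tcp_rot"][:,1];xx=np.array([-y[1],y[0],0])
for n in("top","scene"):
    im=robot.grab_frame(n);cv2.imwrite(f"pics/f_{n}.png",im);g=cv2.cvtColor(im,cv2.COLOR_BGR2GRAY)
    c=px(n,T+y*.088-xx*.0025+[0,0,-.025])[0];x0,y0=c.round().astype(int)
    m=(g[y0-11:y0+12,x0-11:x0+12]>95).astype(np.uint8);k,l,st,ce=cv2.connectedComponentsWithStats(m)
    print(n,"pred",c,[(st[i,4],ce[i]+(x0-11,y0-11)) for i in range(1,k)])
g=cv2.imread("pics/f_top.png",0)
f=lambda P:cv2.remap(g,*[px("top",P).astype(np.float32)[:,i].reshape(1,-1) for i in(0,1)],1)[0]
print("cross",f([T+y*.190+xx*a+[0,0,-.007] for a in np.arange(-.07,.0701,.004)]))
print("along",f([T+y*a-xx*.0025+[0,0,-.02] for a in np.arange(.16,.225,.003)]))
E
```

```text
time: 28.57
tcp_pos: [0.4434, -0.2304, 0.1098]
tcp_rot: [[-0.079, 0.997, -0.001], [0.997, 0.079, -0.001], [-0.001, -0.001, -1.0]]
force: [0.0, 0.5, -2.1]
gripper_width: 0.013
gripper_force: 58.3
time: 28.98
tcp_pos: [0.4489, -0.2299, 0.1097]
tcp_rot: [[-0.079, 0.997, -0.001], [0.997, 0.079, -0.001], [-0.0, -0.001, -1.0]]
force: [-0.8, 0.6, -2.2]
gripper_width: 0.0133
gripper_force: 58.3
rotvec [-0.0012  0.0006 -0.0013] rows 0.015528029388707737 offset mm after turn [ 0.0444  0.0018 -0.1693] rows 0.00500159761652508 t 29.4 q [-38.6366   2.8079 119.5295  -0.0839  57.6887 -43.1162] F [-0.4284 -0.4914 -2.4605]
top pred [332.1404 193.7959] [(np.int32(52), array([332.5, 193.5])), (np.int32(5), array([341., 199.])), (np.int32(14), array([341.5714, 203.    ])), (np.int32(3), array([337., 204.]))]
scene pred [189.613  194.0853] [(np.int32(19), array([182.0526, 183.7368])), (np.int32(3), array([200.6667, 183.3333])), (np.int32(52), array([189.2308, 193.2308])), (np.int32(56), array([192.9643, 203.9464]))]
cross [ 98  99  98 113 121  71  44  45  51 110 117 116 110 185 193 249 247 247
 246 246 252 192 108 114 116 114 116 118 118 107 136  56  52  64  70 104]
along [242 244 243 244 244 245 244 244 244 244 244 246 253 146 108 113 115 113
 113 112 111 110]
```

The tip is about 22 mm past the lip, 15 mm above it and central to within 1 mm. The ball is in the middle. I'll let it settle, then hand in.

```bash
python3 -m handwheel '{"rotation":[[0,0,0],[0,0,0],[0,0,0],[0,0,0],[0,0,0]],"offset":[[0,0,0],[0,0,0],[0,0,0],[0,0,0],[0,0,0]],"claw":[0,0,0,0,0]}' >/dev/null
python3 -m handwheel '{"rotation":[[0,0,0],[0,0,0],[0,0,0],[0,0,0],[0,0,0]],"offset":[[0,0,0],[0,0,0],[0,0,0],[0,0,0],[0,0,0]],"claw":[0,0,0,0,0]}'
python3 -c "from rig import robot;print(robot.hand_in())"
```

```text
time: 30.33
tcp_pos: [0.449, -0.23, 0.1098]
tcp_rot: [[-0.079, 0.997, -0.001], [0.997, 0.079, -0.001], [-0.001, -0.001, -1.0]]
force: [0.2, 0.7, -1.9]
gripper_width: 0.0131
gripper_force: 58.3
the job is handed in; nothing more can be done
None
```

I handed the job in at about 30 s: the gate leans in the tray, and the dish is held level with the ball in the middle and the spout tip, by my measurements, about 15 mm above the bin's lip, 22 mm past it and central to within 1 mm (calibration good to about 2 mm).

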